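# Clamp a burnishing paddle in the draw-up handwheel press

## Robot

A 7-joint arm with a two-finger parallel gripper is mounted at the origin on a cart in front of the work surface, level with it; the furniture and walls round the work are solid. World frame = base frame: x ahead of the robot, y to its left, z up, the work surface at z = 0. Lengths are in m, angles in rad, forces in N, time in s.
With the tool pointing down it reaches from about 0.4 to 0.875 m from the base axis. Payload 19.3 kg.
Tool frame: the origin (TCP) lies on the front face of the gripper's body, between the roots of the fingers; the fingertips stand 73 mm ahead of it and the grasp point (between the pads) lies 54 mm ahead of it; z points along the fingers, y is the direction in which the jaws open and shut (so a half turn about z gives the same grasp; the last joint's range is limited). The gripper opens to 85 mm and grips with 20 to 120 N. Pads are 22 mm wide; open, the fingers measure 114 mm over their backs; the gripper's body (76 mm by 85 mm) begins 54 mm behind the grasp point. The pads swing forward as they close: fully open they stand 13 mm farther back than shut.
Start: joints at [-1.268, 0.521, -0.036, 1.599, 0.021, 1.021, -0.113], TCP at [0.228, 0.582, 0.304] pointing down, gripper open.
Joint ranges: [-2.91, 2.91], [-0.3, 2.13], [-1.5, 1.42], [0.17, 2.43], [-1.26, 4.41], [0.16, 1.93], [-2.52, 2.52]. Speed limits (rad/s): [1.89, 1.89, 2.39, 2.39, 3.01, 3.01, 3.01].

## Interface

Orientations are given as [roll, pitch, yaw] about the fixed x, y, z axes, in that order (R = Rz(yaw) Ry(pitch) Rx(roll)).
In Python, from workcell import bot gives the robot as it stands.
- The arm moves only by the shell command python3 -m crank 'ROWS' [OPENING] [FORCE]. ROWS is a JSON object of lists of equal length, an entry for each row: "travel": the shift along the world's x, y, z in cm, a list of three; "rot": the turn, a rotation vector about the world's x, y, z in degrees, a list of three. A call has 1 to 8 rows; each row is the pose to reach, as a shift and turn from the pose commanded when the call began; what a row does not reach only later rows make up. A row lasts 1/10 s, in which the tool goes at most 50 mm and 8.59 degrees, less where a joint would pass 70% of its speed; a pose out of reach is approached as far as the arm can. A call with a gripper value outside its range is refused whole. OPENING is the opening, from -1 (shut) to 1 (fully open), so that 0 is half open, set as the call begins (- or left out, the last holds). The fingers move at their own pace and stop on an object; FORCE is the grip in N (left out, the last holds). Time passes only in rows, so rows that repeat a pose let the fingers close. It gives the time, the measured TCP pose, the force and the opening at its end, in the units of the state.
- bot.observe(): the state, without advancing time (a new reading comes with each control period).
- bot.grab_frame(name): name is "scene" or "top" or "wrist"; returns the picture (384x512x3 uint8, red, green, blue); there is no depth.
- bot.camera_model(name): a dict with "fx", "fy", "cx", "cy" (pixels), "k1" (the pictures are not rectified: a ray, as slopes to the right and down, at radius r is drawn at 1 + k1 r^2 times it, then the intrinsics apply), "R" (3x3) and "t" (3): a world point X has camera coordinates R X + t. Camera axes: x right, y down, z forward; pixel columns grow to the right and rows downward; lengths in m; the calibration is good to about 2 mm. A picture is of the moment at which its call begins: read the wrist's pose just before it. camera_model takes no time and is no camera call; for the wrist camera it gives the pose at the moment of the call.
- bot.job_done(): hands the job in, once; it reports no verdict.
Trained networks look in the newest picture that a camera, given by its name, has taken for a name from the list of things; names that differ only in an ending like _2 or _b are one class to them, and where a whole thing is asked for, a point or a joint stands for the part that bears it (a point fixed in the world has none). Each returns a list of dicts, best first, with "conf" (0 to 1); they miss things now and then, are a little off and sometimes report something else, mostly with a low value. They report only what shows in the picture. A call takes as long as a camera call.
- bot.silhouettes(camera, thing): "pixels" (384x512 bool, what is visible of it) and "box" ([centre column, centre row, width, height] in pixels, round what is visible of it).
The state is a dict: "clock": time; "qpos": joint angles; "qd": joint speeds; "joint_efforts": joint torques, N m; "position": TCP position; "tool_rot": TCP orientation; "force": force on the tool from outside, world axes, zero at the start; "moment": the same for the moment, N m; "grip_width": finger opening in m.
Only numpy, scipy, OpenCV 4.12 (cv2) and the standard library are available. Lean on these libraries where they do the work, as an engineer would, in place of code of your own. Each camera call takes 0.05 s, during which the arm holds its last target.

## Task

Lay the dark wooden paddle on the steel table of the green handwheel press, its rounded end pushed fully home against the stop under the cork jaw, and let it go. Then turn the red handwheel anticlockwise (seen from above), in as many grips as it takes and letting your hand rise with the stem as it climbs, until you feel the table pinch the paddle firmly up against the cork; stop there without crushing it and take your hand away. The press only stands on the desk, so do not drag, twist, lift or lean on it, and leave the other things alone.

Things in the scene. Friction and masses are not known exactly. Their poses are not given: they have to be found in the camera images.
- press: Green cast clamp press, 3.1 kg, standing loose on rubber feet (slides at about 18 N). Origin: underside, below the stem; x points away from its open front, z up. Base 215x104 mm (x -170 to 46), 20 mm high at most. Column (two cheeks, 40 mm apart inside) and head: x -61 to 25, y +-32, top at z 110. Below the head, x -59 to -21, hangs a cork jaw.
- table: Steel table on the stem. Lowered, its top is at z 45 in the press frame: 38 mm wide under the jaw, then a bar 14 mm wide out to x -150. The cork jaw's underside is 19 to 27 mm above the lowered table, set differently each time and not measured. The jaw is sprung: 15 N per mm, 3.5 mm travel. Clamped well is about 30 N (12 to 50).
- table_stop (a point): Middle of the face of the stop at the back of the table, 5.5 mm above the table's top; where the middle of the paddle's end comes to lie. It rises with the table.
- table_outer (a point): Point on the table's top surface, on its centre line near the outer end, 129 mm from the stop. The line from here to table_stop is the direction in which the paddle goes in.
- wheel_mid (a point): Centre of the red handwheel: disc of 60 mm diameter, 16 mm thick, axis vertical, rim free all round, 30 mm clear below the rim. Anticlockwise from above lifts wheel, stem and table together 6 mm per rad (37.7 mm a turn); it stays where it is left. It turns with a steady drag of 0.25 N m; clamping adds 0.006 N m per N, so about 0.09 N m per mm of squeeze.
- press_front (a point): Middle of the front edge of the press's base, at 12 mm height.
- desk_mat: White card mat, 2 mm thick, fixed to the desk; the press stands on it with its weight of 31 N.
- paddle: Dark wooden paddle lying flat, 191 long (y), up to 31 wide (x), 11 mm thick. Origin: middle of its underside, near the centre of mass. Rounded end at y -95 (31 mm wide), square end at y +95 (26 wide). Waist from y -24 to +12 mm: 14.5 mm wide, centred at x +1.8. 50 to 85 g. A rack of pliers and an open wooden box stand to its right and behind.
- paddle_round_end (a point): Middle of the paddle's rounded end, at half its thickness.
- loupe: black eye loupe, 36 mm wide, 27 high; a bystander, leave it.
- case_ring_0: grey watch case ring, 44 mm, 6 high; a bystander, leave it.
- movement: gold watch movement, 41 mm, 9 high; a bystander, leave it.
- clear_box: clear hinged parts box, 39x36x15 mm; a bystander, leave it.
- blower: cream rubber blower bulb, 35 mm wide, 51 high; a bystander, leave it.

How it is judged:
By the outcome, as a careful person would: the job done as asked, in the order asked, and still so for the second after the job is handed in, with the robot touching nothing.
It also fails if it takes over 70 s, if anything falls off the work surface, if the arm or the gripper's body presses on something with over 40 N, if the wrist force passes 120 N, or if a joint passes its speed limit or range.

## Working session

There is one attempt and no reset: what is moved stays moved. The work goes in short steps, Python scripts to look and compute and a shell command to move; the robot and the scene stay as the last step left them, time stands still between calls to the robot, and variables do not carry over. Pictures are saved under pics/ and viewed, and the job is handed in when it is done.

```bash
ls; mkdir -p pics; cat > h.py <<'E'
import numpy as np, cv2
from workcell import bot
def save(name,fn):
    im=bot.grab_frame(name); cv2.imwrite('pics/'+fn,im[:,:,::-1]); return im
def ray(cm,u,v):
    x=(u-cm['cx'])/cm['fx'];y=(v-cm['cy'])/cm['fy']
    a,b=x,y
    for _ in range(20):
        s=1+cm['k1']*(a*a+b*b); a,b=x/s,y/s
    R=np.array(cm['R']);t=np.array(cm['t'])
    return -R.T@t, R.T@np.array([a,b,1.])
def atz(cm,u,v,z):
    o,d=ray(cm,u,v); return o+d*(z-o[2])/d[2]
def proj(cm,X):
    c=np.array(cm['R'])@np.asarray(X,float)+np.array(cm['t']); a,b=c[0]/c[2],c[1]/c[2]
    s=1+cm['k1']*(a*a+b*b); return np.array([cm['fx']*a*s+cm['cx'],cm['fy']*b*s+cm['cy']])
E
python3 - <<'E'
from h import *
for n in ['scene','top','wrist']:
    save(n,n+'0.png'); cm=bot.camera_model(n)
    print(n,cm['fx'],cm['k1'],(-np.array(cm['R']).T@np.array(cm['t'])).round(3))
    for th in ['press','table','table_stop','table_outer','wheel_mid','press_front','paddle','paddle_round_end','desk_mat']:
        r=bot.silhouettes(n,th)
        print(th,[(round(d['conf'],2),np.round(d['box'])) for d in r[:2]])
print(bot.observe())
E
```

```text
pics
scene 358.03317274397824 -0.11205298131553877 [ 0.019 -0.581  0.685]
press [(0.61, array([248., 178.,  65.,  68.]))]
table [(0.95, array([252., 173.,  35.,  49.]))]
table_stop [(0.64, array([250., 175.,  45.,  45.]))]
table_outer [(0.67, array([252., 174.,  42.,  48.]))]
wheel_mid [(0.48, array([264., 153.,  15.,  10.]))]
press_front [(0.95, array([247., 182.,  63.,  64.])), (0.6, array([324., 312.,  12.,  16.]))]
paddle [(0.84, array([282., 236.,  64.,  22.])), (0.39, array([246., 182.,  68.,  67.]))]
paddle_round_end [(0.66, array([280., 236.,  58.,  23.]))]
desk_mat [(0.58, array([230., 197., 124.,  76.]))]
top 420.51015395972786 0.0087261931322344 [0.377 0.139 1.303]
press [(0.8, array([223., 173.,  41.,  74.])), (0.46, array([185., 162., 184., 140.]))]
table [(0.8, array([215., 169.,  25.,  64.]))]
table_stop [(0.92, array([212., 166.,  29.,  65.]))]
table_outer [(0.59, array([211., 167.,  22.,  70.]))]
wheel_mid [(0.72, array([212., 145.,  21.,  19.]))]
press_front [(0.83, array([219., 174.,  44.,  75.]))]
paddle [(0.72, array([290., 183.,  22.,  59.]))]
paddle_round_end [
[... 445 characters left out ...]
219., 328.,  34.,  36.]))]
{'clock': 1.5, 'qpos': array([-1.26821315,  0.52143459, -0.03629731,  1.59950108,  0.02118077,
        1.02109669, -0.11279633]), 'qd': array([-0.0005868 ,  0.00013245, -0.00130053, -0.00118164,  0.00057011,
        0.00041479,  0.00110903]), 'joint_efforts': array([ 3.16272824e-03, -9.26856709e+01,  1.98018864e+00, -3.70236862e+01,
        1.83433900e-02,  2.23351330e-03, -3.46833508e-05]), 'position': array([0.22764819, 0.58205857, 0.30386885]), 'tool_rot': array([-3.14153595e+00, -1.18225026e-05,  2.76875787e+00]), 'force': array([-0.60064945,  0.03409071, -0.60630416]), 'moment': array([ 0.01631604,  0.05868298, -0.00206534]), 'grip_width': 0.08556817235020736}
```

View pictures.

```bash
python3 - <<'E'
import cv2
a=cv2.imread('pics/top0.png'); b=cv2.imread('pics/scene0.png')
cv2.imwrite('pics/top0c.png',cv2.resize(a[80:270,90:340],None,fx=3.1,fy=3.1,interpolation=cv2.INTER_CUBIC))
cv2.imwrite('pics/scene0c.png',cv2.resize(b[120:300,140:390],None,fx=3.1,fy=3.1,interpolation=cv2.INTER_CUBIC))
E
```

```text
(no output)
```

View pics/top0.png

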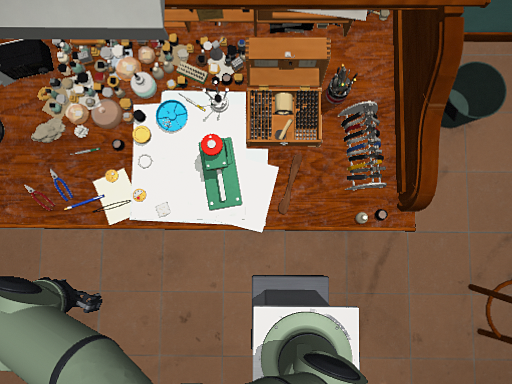

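View pics/top0c.png

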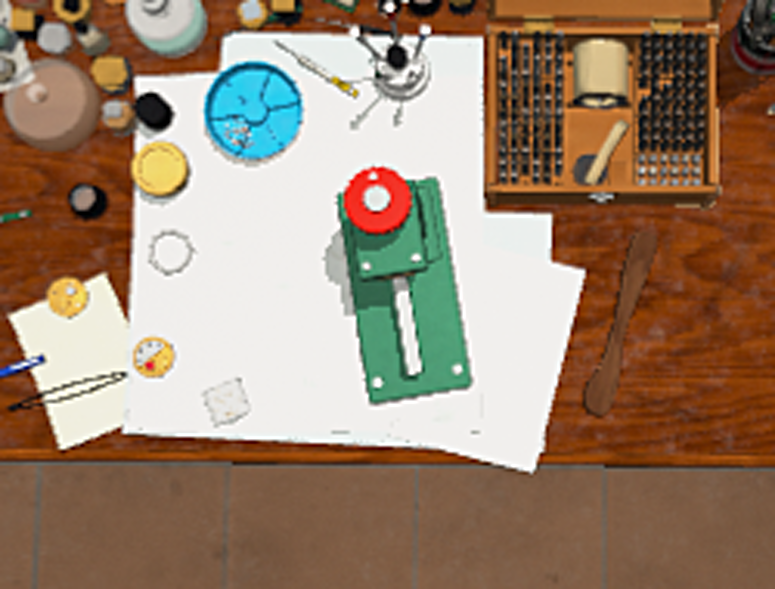

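View pics/scene0c.png

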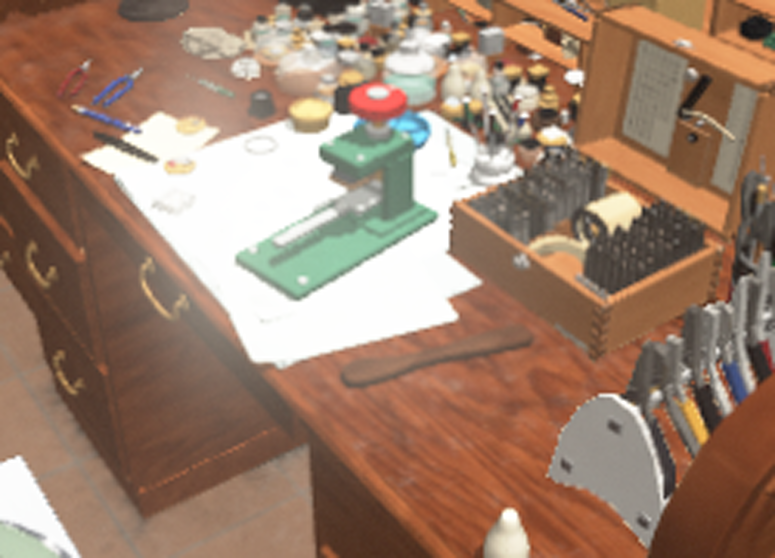

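View pics/scene0.png

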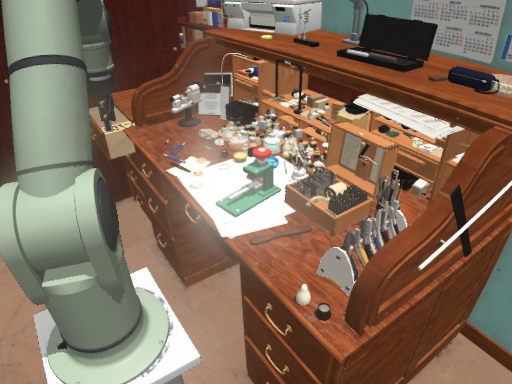

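```bash
python3 - <<'E'
from h import *
cm=bot.camera_model('top')
f=lambda u,v,z:atz(cm,90+u/3.1,80+v/3.1,z)[:2].round(3)
print('paddle ends',f(598,400,.011),f(643,240,.011))
print('bar outer end',f(412,370,.045),'jaw side',f(403,280,.047))
print('wheel',f(377,198,.14),f(377,198,.12))
print('base corners',f(370,402,.01),f(470,385,.01))
print(bot.observe()['clock'])
print(np.array(bot.camera_model('wrist')['R']).round(2))
E
```

```text
paddle ends [0.444 0.07 ] [0.605 0.025]
bar outer end [0.47  0.252] jaw side [0.558 0.262]
wheel [0.619 0.278] [0.623 0.28 ]
base corners [0.44  0.296] [0.458 0.197]
1.5
[[ 0.36  0.93  0.  ]
 [ 0.88 -0.35  0.32]
 [ 0.3  -0.12 -0.95]]
```

```bash
python3 -m crank '{"travel":[[1.5,-3.5,0],[3,-7,0],[4.5,-10.5,0],[6,-14,0],[7.5,-17.5,0],[9,-21,0],[10.5,-24.5,0],[12,-28,0]],"rot":[[0,0,0],[0,0,0],[0,0,0],[0,0,0],[0,0,0],[0,0,0],[0,0,0],[0,0,0]]}' ; python3 -m crank '{"travel":[[1.5,-3.5,0],[3,-7,0],[4.5,-10.5,0],[6,-14,0],[7.5,-17.5,0],[7.5,-18,0],[7.5,-18,0]],"rot":[[0,0,0],[0,0,0],[0,0,0],[0,0,0],[0,0,0],[0,0,0],[0,0,0]]}' 
python3 - <<'E'
from h import *
o=bot.observe(); print(o['position'],o['tool_rot'],o['qpos'].round(2))
cm=bot.camera_model('wrist'); np.save('cmw1.npy',cm,allow_pickle=True)
im=save('wrist','w1.png')
for th in ['press','table','wheel_mid','paddle']:
    for d in bot.silhouettes('wrist',th)[:1]:
        print(th,d['conf'],d['box']); np.save(f'm_{th}1.npy',d['pixels'])
cv2.imwrite('pics/w1b.png',cv2.resize(im[:,:,::-1],None,fx=1.5,fy=1.5))
E
```

```text
clock: 2.3
position: [0.3481, 0.3006, 0.3041]
tool_rot: [3.141, 0.0, 2.769]
force: [0.9, 0.7, 0.9]
grip_width: 0.0854
clock: 3.0
position: [0.4228, 0.1212, 0.304]
tool_rot: [3.141, 0.0, 2.767]
force: [-0.7, 0.0, -0.4]
grip_width: 0.0854
[0.42283697 0.12119871 0.30401165] [3.14148752e+00 1.94099728e-04 2.76660323e+00] [-0.53  0.23  0.14  2.07 -0.04  0.85  0.83]
press 0.92 [416.1, 234.7, 191.8, 223.3]
table 0.65 [442.5, 252.8, 137.4, 178.8]
wheel_mid 0.89 [481.6, 320.4, 58.8, 52.5]
paddle 0.89 [231.1, 244.6, 38.7, 126.9]
```

View pics/w1b.png

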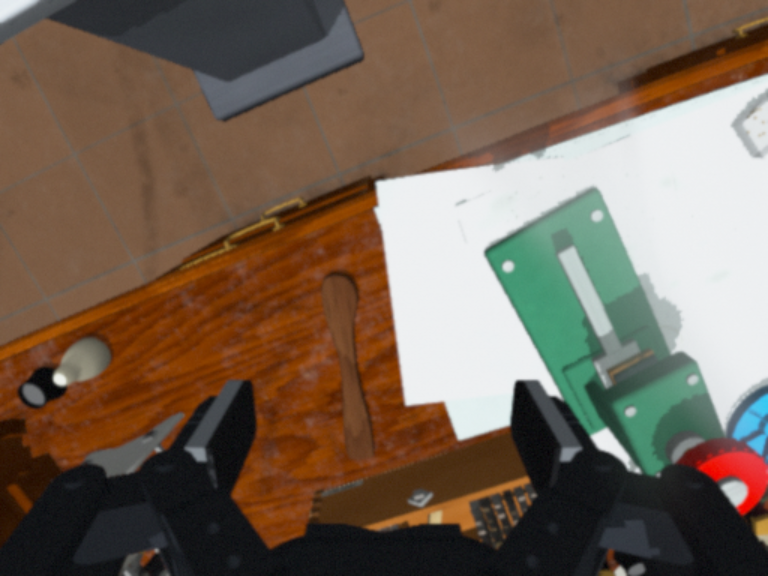

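```bash
cat > an.py <<'E'
from h import *
cm=np.load('cmw1.npy',allow_pickle=True).item()
im=cv2.imread('pics/w1.png')
m=np.load('m_paddle1.npy')
ys,xs=np.nonzero(m)
P=np.array([atz(cm,u,v,.009)[:2] for u,v in zip(xs,ys)])
c=P.mean(0); w,V=np.linalg.eigh(np.cov(P.T)); a=V[:,1]
if a[0]>0:a=-a   # toward rounded end (near robot)
n=np.array([-a[1],a[0]])
s=(P-c)@a; t=(P-c)@n
print('c',c,'axis',a,np.degrees(np.arctan2(a[1],a[0])),'len',s.min(),s.max())
for k in np.arange(-.1,.1,.01):
    q=t[(s>=k)&(s<k+.01)]
    if len(q): print(round(k+.005,3),round(q.min()*1e3,1),round(q.max()*1e3,1),len(q))
mid=(s.min()+s.max())/2
print('mid',c+a*mid)
for n_,z in [('wheel_mid',.14)]:
    m=np.load(f'm_{n_}1.npy');ys,xs=np.nonzero(m);print(n_,atz(cm,xs.mean(),ys.mean(),z))
E
python3 an.py
python3 - <<'E'
import cv2
a=cv2.imread('pics/w1.png')
cv2.imwrite('pics/w1c.png',cv2.resize(a[110:350,300:512],None,fx=2.5,fy=2.5,interpolation=cv2.INTER_CUBIC))
cv2.imwrite('pics/w1d.png',cv2.resize(a[160:320,180:300],None,fx=3.7,fy=3.7,interpolation=cv2.INTER_CUBIC))
E
```

```text
c [0.5153243 0.0530188] axis [-0.96203046  0.27294211] 164.16058537674962 len -0.10415840228966249 0.08710471296273063
-0.095 -12.6 13.6 102
-0.085 -12.9 13.9 100
-0.075 -13.6 13.2 110
-0.065 -13.5 12.4 109
-0.055 -12.8 12.0 107
-0.045 -12.1 10.7 98
-0.035 -10.6 9.4 91
-0.025 -9.1 8.8 83
-0.015 -8.6 8.1 80
-0.005 -8.2 7.5 76
0.005 -7.6 7.7 77
0.015 -7.8 8.8 83
0.025 -8.4 10.2 97
0.035 -8.6 11.5 107
0.045 -11.1 14.0 133
0.055 -15.0 14.5 160
0.065 -16.1 14.6 177
0.075 -15.3 13.3 166
0.085 -12.3 10.7 84
mid [0.52352738 0.05069147]
wheel_mid [0.6206343  0.29339506 0.14      ]
```

View pics/w1c.png

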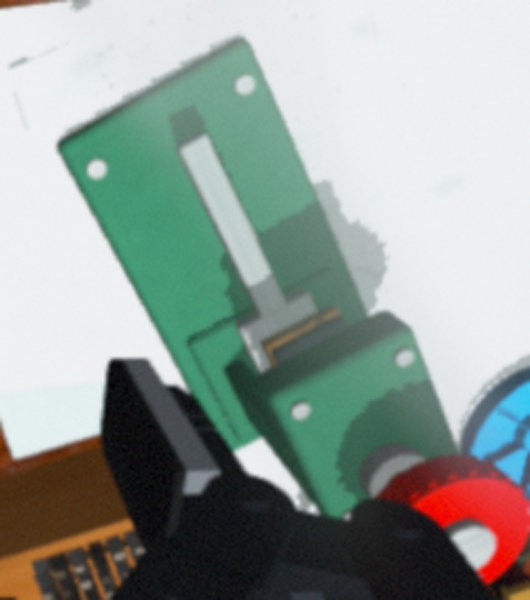

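View pics/w1d.png

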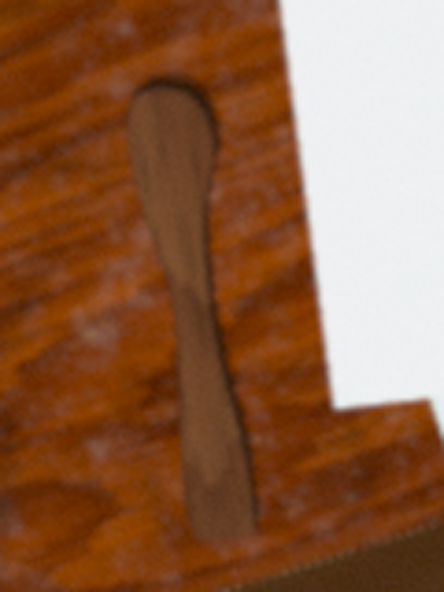

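```bash
python3 -m crank '{"travel":[[0,4,0],[-1,8,0],[-2,12,0],[-2,16,0],[-2,17,0],[-2,17,0]],"rot":[[0,0,5],[0,0,10],[0,0,15],[0,0,20],[0,0,25],[0,0,25]]}'
python3 - <<'E'
from h import *
o=bot.observe(); print(o['position'],o['tool_rot'],o['qpos'].round(2))
cm=bot.camera_model('wrist'); np.save('cmw2.npy',cm,allow_pickle=True)
im=save('wrist','w2.png')
for th in ['press','table','wheel_mid','table_outer','table_stop']:
    for d in bot.silhouettes('wrist',th)[:1]:
        print(th,d['conf'],d['box']); np.save(f'm_{th}2.npy',d['pixels'])
cv2.imwrite('pics/w2b.png',cv2.resize(im[:,:,::-1],None,fx=1.5,fy=1.5))
cv2.imwrite('pics/w2c.png',cv2.resize(im[80:330,150:390,::-1],None,fx=2.4,fy=2.4,interpolation=cv2.INTER_CUBIC))
E
```

```text
clock: 3.85
position: [0.4018, 0.2943, 0.3036]
tool_rot: [3.141, -0.0, -3.072]
force: [0.3, 0.2, -1.5]
grip_width: 0.0851
[0.40179188 0.29425062 0.30358627] [ 3.14123860e+00 -4.90087498e-04 -3.07245264e+00] [-0.73  0.32 -0.02  1.93  0.01  0.89  0.88]
press 0.74 [365.7, 204.4, 37.4, 39.9]
table 0.74 [227.1, 265.1, 29.8, 90.5]
table_outer 0.86 [226.1, 265.1, 35.9, 88.1]
table_stop 0.78 [226.7, 264.5, 31.2, 93.4]
```

View pics/w2b.png

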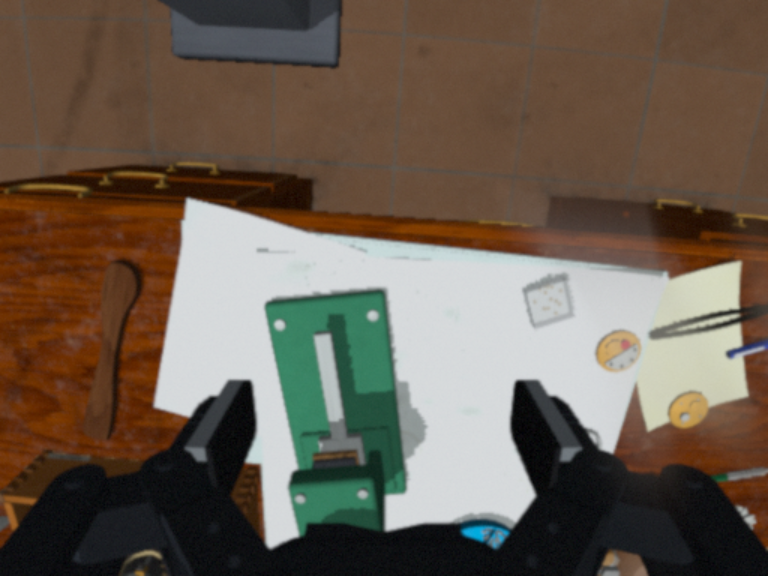

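View pics/w2c.png

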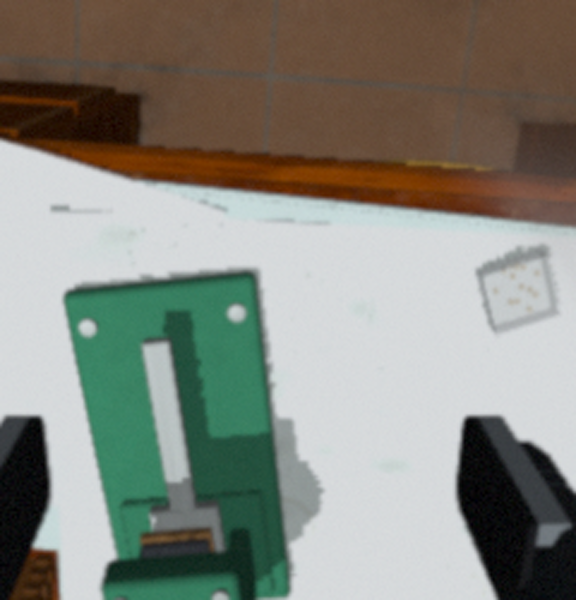

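```bash
cat > fit.py <<'E'
from h import *
from scipy.optimize import least_squares
c1=np.load('cmw1.npy',allow_pickle=True).item();c2=np.load('cmw2.npy',allow_pickle=True).item();ct=bot.camera_model('top')
A=lambda u,v:(150+u/2.4,80+v/2.4)
B=lambda u,v:(300+u/2.5,110+v/2.5)
T=lambda u,v:(90+u/3.1,80+v/3.1)
zb=.014
obs=[(c2,A(143,343),(-.15,-.007,.047),1),(c2,A(169,340),(-.15,.007,.047),1),(c1,B(180,152),(-.15,-.007,.047),1),(c1,B(206,136),(-.15,.007,.047),1),
(c2,A(66,294),(-.17,-.052,zb),1),(c2,A(256,271),(-.17,.052,zb),1),(c1,B(58,145),(-.17,-.052,zb),1),(c1,B(243,38),(-.17,.052,zb),1),
(c2,(270,328),(.046,.052,.02),1)]
def W(p,X):
    c,s=np.cos(p[2]),np.sin(p[2]); return [p[0]+c*X[0]-s*X[1],p[1]+s*X[0]+c*X[1],X[2]]
def res(p): return np.concatenate([(proj(cm,W(p,X))-np.array(uv)) for cm,uv,X,_ in obs])
r=least_squares(res,[.62,.28,.15],loss='soft_l1')
p=r.x;print(p,np.degrees(p[2]));print(res(p).reshape(-1,2).round(1))
np.save('press.npy',p)
print('outer',W(p,(-.148,0,.047)),'stop',W(p,(-.019,0,.052)),'front',W(p,(-.17,0,0)))
for cm,uv in [(ct,T(376,198)),(c1,B(472,550))]:
    for z in [.14,.15,.16,.17,.18]: print(z,atz(cm,*uv,z).round(4))
E
python3 fit.py
```

```text
[0.61706933 0.2770102  0.1700478 ] 9.74302100069785
[[-1.1  0.8]
 [-0.2  1. ]
 [-0.2 -1.1]
 [ 0.7 -1. ]
 [-2.5 -0.6]
 [-0.3  1.2]
 [-1.1 -0. ]
 [ 2.2 -1.3]
 [ 0.9  4.6]]
outer [np.float64(0.471203983483629), np.float64(0.251964242124214), 0.047] stop [np.float64(0.598343375154592), np.float64(0.2737948418763388), 0.052] front [np.float64(0.4495212965319919), np.float64(0.2482411941044718), 0]
0.14 [0.6191 0.2786 0.14  ]
0.15 [0.617  0.2774 0.15  ]
0.16 [0.6149 0.2761 0.16  ]
0.17 [0.6128 0.2749 0.17  ]
0.18 [0.6108 0.2737 0.18  ]
0.14 [0.6455 0.2933 0.14  ]
0.15 [0.6327 0.2872 0.15  ]
0.16 [0.6199 0.2812 0.16  ]
0.17 [0.6071 0.2752 0.17  ]
0.18 [0.5943 0.2691 0.18  ]
```

```bash
python3 - <<'E'
from h import *
cs=bot.camera_model('scene');ct=bot.camera_model('top')
S=lambda u,v:(140+u/3.1,120+v/3.1)
T=lambda u,v:(90+u/3.1,80+v/3.1)
print('bottom',atz(cs,*S(450,258),0),atz(cs,*S(597,355),0))
for z in [.04,.05,.06,.07,.08]: print(z,atz(cs,*S(450,208),z).round(3),atz(cs,*S(597,315),z).round(3),atz(ct,*T(487,190),z).round(3),atz(ct,*T(718,192),z).round(3), 'tool tip', atz(cs,*S(600,230),z).round(3))
print(bot.observe()['clock'])
E
```

```text
bottom [0.63464202 0.17154693 0.        ] [ 0.64874335 -0.03624951  0.        ]
0.04 [0.656 0.201 0.04 ] [ 0.653 -0.026  0.04 ] [0.649 0.181 0.04 ] [ 0.648 -0.046  0.04 ] tool tip [0.757 0.075 0.04 ]
0.05 [0.647 0.189 0.05 ] [ 0.643 -0.035  0.05 ] [0.646 0.181 0.05 ] [ 0.646 -0.044  0.05 ] tool tip [0.745 0.065 0.05 ]
0.06 [0.637 0.177 0.06 ] [ 0.633 -0.043  0.06 ] [0.644 0.181 0.06 ] [ 0.644 -0.043  0.06 ] tool tip [0.734 0.055 0.06 ]
0.07 [0.627 0.165 0.07 ] [ 0.623 -0.052  0.07 ] [0.642 0.18  0.07 ] [ 0.641 -0.041  0.07 ] tool tip [0.722 0.045 0.07 ]
0.08 [0.617 0.152 0.08 ] [ 0.613 -0.061  0.08 ] [0.64 0.18 0.08] [ 0.639 -0.04   0.08 ] tool tip [0.711 0.035 0.08 ]
4.15
```

```bash
python3 -m crank '{"travel":[[0.5,-1,0],[1,-2,0],[1.5,-3,0],[2,-4,0],[2.5,-5,0],[3,-6,0],[3.5,-7,0],[4,-8,0]],"rot":[[0,0,-8.3],[0,0,-16.6],[0,0,-24.9],[0,0,-33.2],[0,0,-41.5],[0,0,-49.8],[0,0,-58.1],[0,0,-66.4]]}' 0 
python3 -m crank '{"travel":[[0.5,-1,0],[1,-2,0],[1.5,-3,0],[2,-4,0],[2.5,-5,0],[3,-6,0],[3.5,-7,0],[4,-8,0]],"rot":[[0,0,-8.3],[0,0,-16.6],[0,0,-24.9],[0,0,-33.2],[0,0,-41.5],[0,0,-49.8],[0,0,-58.1],[0,0,-66.4]]}'
python3 -m crank '{"travel":[[0.5,-1,-1],[1,-2,-2],[1.5,-3,-3],[2,-4,-4],[2.5,-5,-5],[3,-6,-6],[3.5,-7,-7],[4,-8.3,-8]],"rot":[[0,0,-8.3],[0,0,-16.6],[0,0,-24.9],[0,0,-33.2],[0,0,-41.5],[0,0,-49.8],[0,0,-58.1],[0,0,-66.5]]}'
python3 -m crank '{"travel":[[0,0,0],[0,0,0]],"rot":[[0,0,0],[0,0,0]]}'
python3 - <<'E'
from h import *
o=bot.observe(); print(o['position'],np.degrees(o['tool_rot']),o['qpos'].round(2),o['force'],o['clock'])
cm=bot.camera_model('wrist'); np.save('cmw3.npy',cm,allow_pickle=True)
im=save('wrist','w3.png')
for d in bot.silhouettes('wrist','paddle')[:1]:
    print(d['conf'],d['box']); np.save('m_paddle3.npy',d['pixels'])
cv2.imwrite('pics/w3b.png',cv2.resize(im[:,:,::-1],None,fx=1.5,fy=1.5))
E
```

```text
clock: 4.95
position: [0.4429, 0.2111, 0.3041]
tool_rot: [3.141, -0.0, 2.039]
force: [-0.0, 0.3, -0.0]
grip_width: 0.0428
clock: 5.75
position: [0.4828, 0.1312, 0.3041]
tool_rot: [-3.142, -0.0, 0.88]
force: [0.3, -0.7, -0.9]
grip_width: 0.043
clock: 6.55
position: [0.5228, 0.0485, 0.2237]
tool_rot: [-3.141, -0.0, -0.28]
force: [0.1, 0.2, -1.2]
grip_width: 0.0423
clock: 6.75
position: [0.5225, 0.0489, 0.224]
tool_rot: [3.141, 0.0, -0.271]
force: [-0.5, 0.4, 0.6]
grip_width: 0.0422
[0.5225019  0.04886957 0.22398955] [ 1.79982815e+02  1.50378872e-02 -1.55377283e+01] [-0.74  0.6   0.76  1.96 -0.57  0.8  -1.5 ] [-0.53349963  0.38794501  0.63997296] 6.75
0.61 [255.1, 174.4, 35.4, 186.6]
```

View pics/w3b.png

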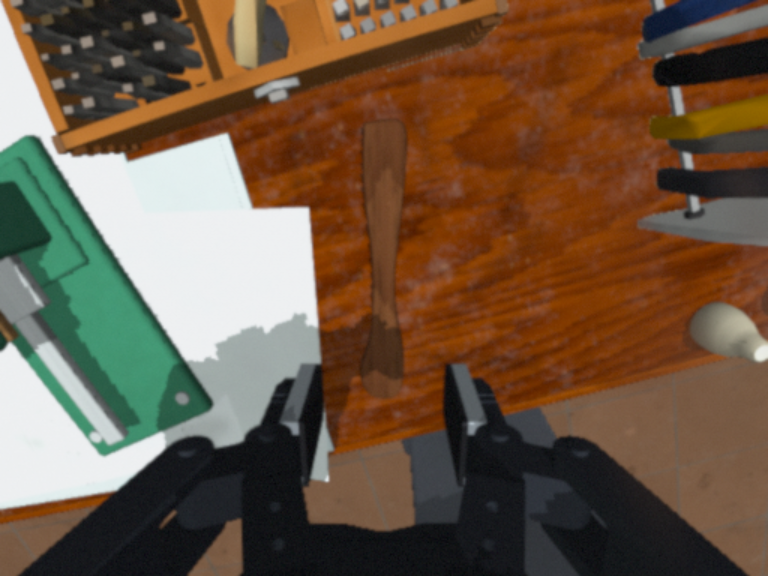

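```bash
sed -e "s/cmw1/cmw3/;s/w1.png/w3.png/;s/m_paddle1/m_paddle3/" an.py | grep -v wheel_mid > an3.py; sed -i '/for n_/,$d' an3.py; python3 an3.py
```

```text
File "an3.py", line 17
    m=np.load(f'm_{n_}1.npy');ys,xs=np.nonzero(m);print(n_,atz(cm,xs.mean(),ys.mean(),z))
IndentationError: unexpected indent
```

```bash
sed -i '$d' an3.py; python3 an3.py
```

```text
c [0.53432588 0.04629257] axis [-0.96210734  0.27267098] 164.17673232446603 len -0.08397821390111179 0.10489428254983675
-0.085 -11.9 11.3 108
-0.075 -12.8 13.3 354
-0.065 -13.8 13.5 337
-0.055 -13.0 13.6 331
-0.045 -13.0 12.0 304
-0.035 -12.2 11.2 276
-0.025 -11.3 10.4 253
-0.015 -9.5 9.6 198
-0.005 -8.5 8.7 171
0.005 -6.7 7.9 152
0.015 -7.6 7.2 153
0.025 -6.7 7.3 135
0.035 -7.7 9.5 164
0.045 -8.8 10.6 166
0.055 -10.9 11.8 197
0.065 -14.1 13.1 217
0.075 -15.2 14.3 243
0.085 -16.3 14.4 233
0.095 -15.4 13.5 223
mid [0.52426413 0.04914418]
```

```bash
python3 -m crank '{"travel":[[0,0.15,-2.5],[0,0.15,-5],[0,0.15,-7.5],[0,0.15,-10],[0,0.15,-12],[0,0.15,-13.5],[0,0.15,-14.7],[0,0.15,-14.7]],"rot":[[0,0,-0.3],[0,0,-0.3],[0,0,-0.3],[0,0,-0.3],[0,0,-0.3],[0,0,-0.3],[0,0,-0.3],[0,0,-0.3]]}'
python3 - <<'E'
from h import *
im=save('wrist','w4.png')
cv2.imwrite('pics/w4b.png',cv2.resize(im[:,:,::-1],None,fx=1.5,fy=1.5))
E
```

```text
clock: 7.65
position: [0.5224, 0.0507, 0.0762]
tool_rot: [3.141, 0.001, -0.278]
force: [-0.4, 0.2, 1.1]
grip_width: 0.0426
```

View pics/w4b.png

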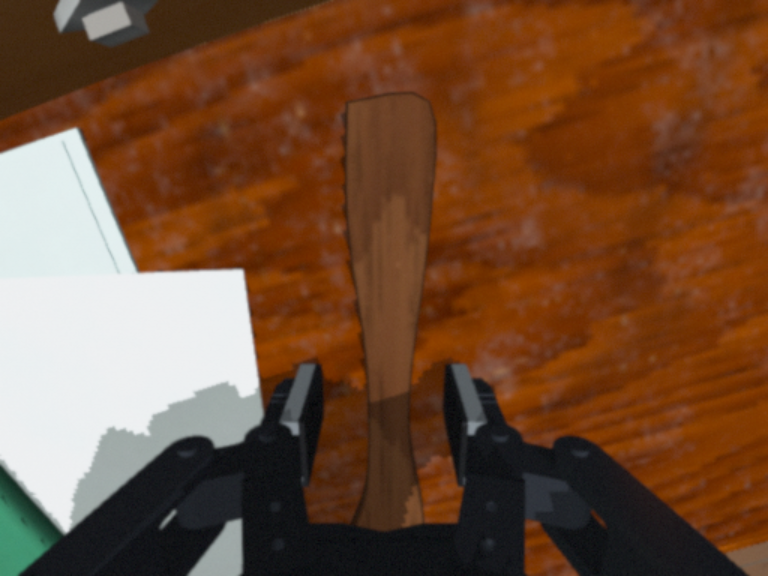

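```bash
python3 -m crank '{"travel":[[0,0,0],[0,0,0],[0,0,0],[0,0,0],[0,0,0],[0,0,0]],"rot":[[0,0,0],[0,0,0],[0,0,0],[0,0,0],[0,0,0],[0,0,0]]}' -1 40
```

```text
clock: 8.3
position: [0.523, 0.0507, 0.0778]
tool_rot: [-3.141, -0.001, -0.278]
force: [-1.5, -0.3, 8.2]
grip_width: 0.0126
```

```bash
python3 -m crank '{"travel":[[0,0,0.5],[0,0,2],[0,0,4.5],[0,0,7.5],[0,0,10.5],[0,0,13.5],[0,0,15],[0,0,16]],"rot":[[0,0,0],[0,0,0],[0,0,8],[0,0,16],[0,0,24],[0,0,32],[0,0,40],[0,0,48]]}'
python3 -m crank '{"travel":[[0,0,0],[0,0,0],[0,0,0],[0,0,0],[0,0,0],[0,0,0],[0,0,0],[0,0,0]],"rot":[[0,0,8],[0,0,16],[0,0,24],[0,0,32],[0,0,40],[0,0,48],[0,0,56],[0,0,64]]}'
python3 -m crank '{"travel":[[-1,1,0],[-2,2,0],[-3,3,0],[-4,5,0],[-5,7,0],[-6,9,0],[-7,11,0],[-7.2,13,0]],"rot":[[0,0,8],[0,0,16],[0,0,24],[0,0,32],[0,0,40],[0,0,48],[0,0,56],[0,0,64]]}'
python3 -m crank '{"travel":[[0,2,0],[0,4,0],[0,6,0],[0,6.7,0],[0,6.7,0],[0,6.7,0]],"rot":[[0,0,8],[0,0,16],[0,0,24],[0,0,29.6],[0,0,29.6],[0,0,29.6]]}'
python3 - <<'E'
from h import *
o=bot.observe(); print(o['position'],np.degrees(o['tool_rot']),o['qpos'].round(2),o['force'],o['clock'])
cm=bot.camera_model('wrist'); np.save('cmw5.npy',cm,allow_pickle=True)
im=save('wrist','w5.png'); sc=save('scene','s5.png')
cv2.imwrite('pics/w5b.png',cv2.resize(im[:,:,::-1],None,fx=1.5,fy=1.5))
cv2.imwrite('pics/s5c.png',cv2.resize(sc[80:280,140:390,::-1],None,fx=3,fy=3,interpolation=cv2.INTER_CUBIC))
E
```

```text
clock: 9.1
position: [0.5228, 0.0504, 0.2395]
tool_rot: [3.14, -0.002, 0.565]
force: [0.5, -0.4, -0.4]
grip_width: 0.0131
clock: 9.9
position: [0.5225, 0.0501, 0.238]
tool_rot: [3.141, 0.001, 1.681]
force: [0.8, -0.3, 0.6]
grip_width: 0.0131
clock: 10.7
position: [0.4498, 0.1807, 0.238]
tool_rot: [-3.14, 0.001, 2.799]
force: [1.4, 0.7, -1.5]
grip_width: 0.0133
clock: 11.3
position: [0.4508, 0.2467, 0.2374]
tool_rot: [-3.14, 0.001, -2.977]
force: [-0.3, -0.0, -1.0]
grip_width: 0.013
[0.45079982 0.24668366 0.23737579] [-1.79929057e+02  3.21940730e-02 -1.70584082e+02] [-0.45  0.44 -0.21  1.95  0.13  0.77  0.99] [-0.32039272 -0.02950812 -1.01423625] 11.3
```

View pics/w5b.png

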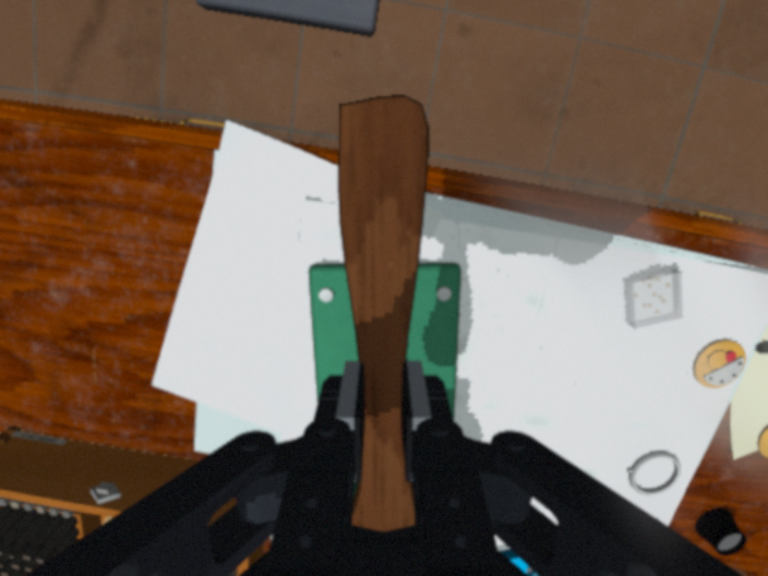

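View pics/s5c.png

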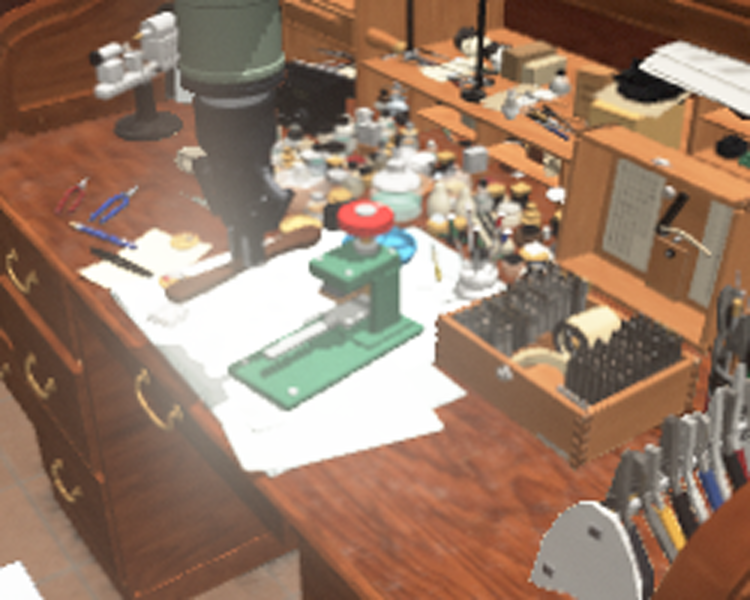

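```bash
python3 -m crank '{"travel":[[0,0.1,-2],[0,0.1,-4.5],[0,0.1,-7],[0,0.1,-9],[0,0.1,-10.4],[0,0.1,-10.9],[0,0.1,-10.9]],"rot":[[0,0,0.3],[0,0,0.3],[0,0,0.3],[0,0,0.3],[0,0,0.3],[0,0,0.3],[0,0,0.3]]}'
python3 - <<'E'
from h import *
o=bot.observe(); print(o['position'],np.degrees(o['tool_rot']),o['force'],o['clock'])
cm=bot.camera_model('wrist'); np.save('cmw6.npy',cm,allow_pickle=True)
im=save('wrist','w6.png'); sc=save('scene','s6.png')
cv2.imwrite('pics/w6b.png',cv2.resize(im[:,:,::-1],None,fx=1.5,fy=1.5))
cv2.imwrite('pics/s6c.png',cv2.resize(sc[120:240,180:310,::-1],None,fx=6,fy=6,interpolation=cv2.INTER_CUBIC)[:600])
E
```

```text
clock: 12.1
position: [0.4506, 0.2481, 0.1277]
tool_rot: [-3.141, -0.001, -2.969]
force: [0.4, 0.6, -0.7]
grip_width: 0.0131
[0.45062054 0.24809801 0.12771843] [-1.79954049e+02 -3.56768203e-02 -1.70138530e+02] [ 0.35959501  0.58208629 -0.67902996] 12.1
```

View pics/w6b.png

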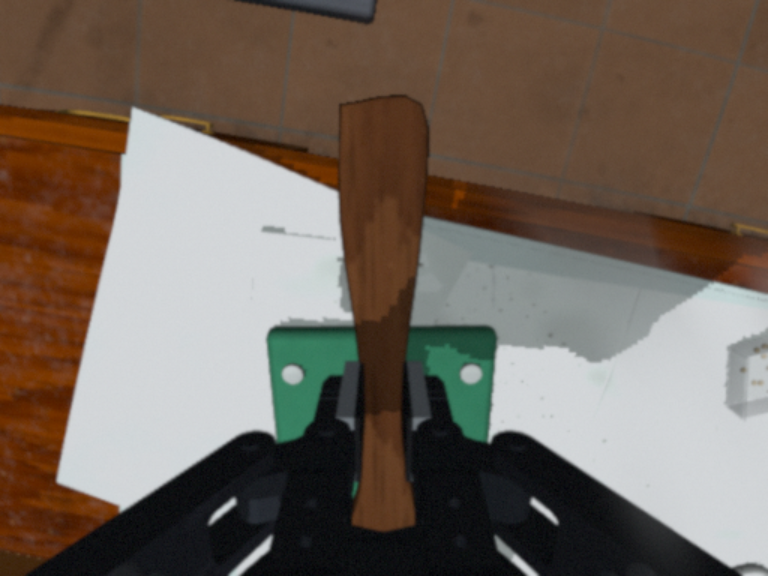

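View pics/s6c.png

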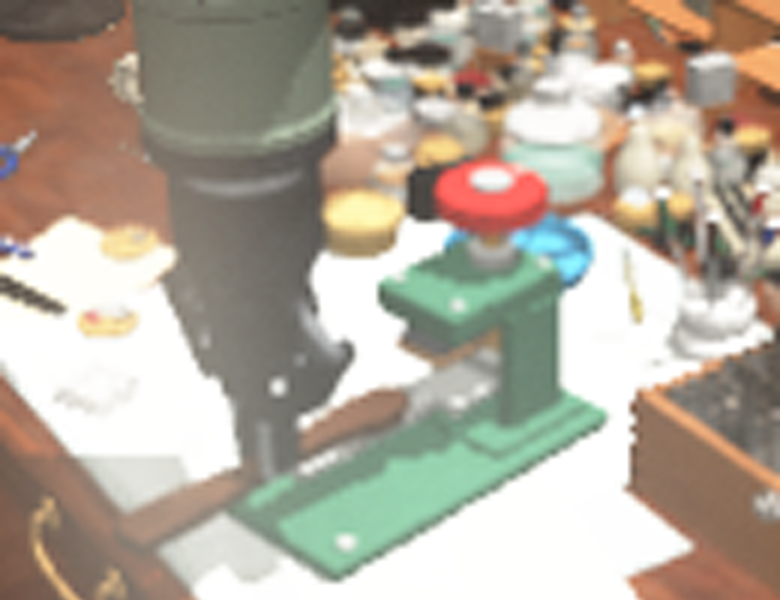

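```bash
python3 -m crank '{"travel":[[0.8,0.14,0],[1.6,0.28,0],[2.4,0.41,0],[3.2,0.55,0],[4.0,0.69,0],[4.6,0.79,0],[4.93,0.85,0],[4.93,0.85,0]],"rot":[[0,0,0],[0,0,0],[0,0,0],[0,0,0],[0,0,0],[0,0,0],[0,0,0],[0,0,0]]}'
python3 - <<'E'
from h import *
o=bot.observe(); print(o['position'],np.degrees(o['tool_rot']),o['force'],o['moment'],o['clock'])
im=save('wrist','w7.png'); sc=save('scene','s7.png')
cv2.imwrite('pics/w7b.png',cv2.resize(im[:,:,::-1],None,fx=1.5,fy=1.5))
cv2.imwrite('pics/s7c.png',cv2.resize(sc[120:240,180:310,::-1],None,fx=6,fy=6,interpolation=cv2.INTER_CUBIC)[:600])
E
```

```text
clock: 13.0
position: [0.5003, 0.257, 0.1278]
tool_rot: [-3.142, -0.0, -2.968]
force: [0.2, -0.2, -0.5]
grip_width: 0.013
[0.50025242 0.25704455 0.12778515] [-1.79999603e+02 -1.58242786e-03 -1.70079464e+02] [ 0.18454693 -0.1750563  -0.49840603] [0.04505676 0.03772247 0.00015479] 13.0
```

View pics/s7c.png

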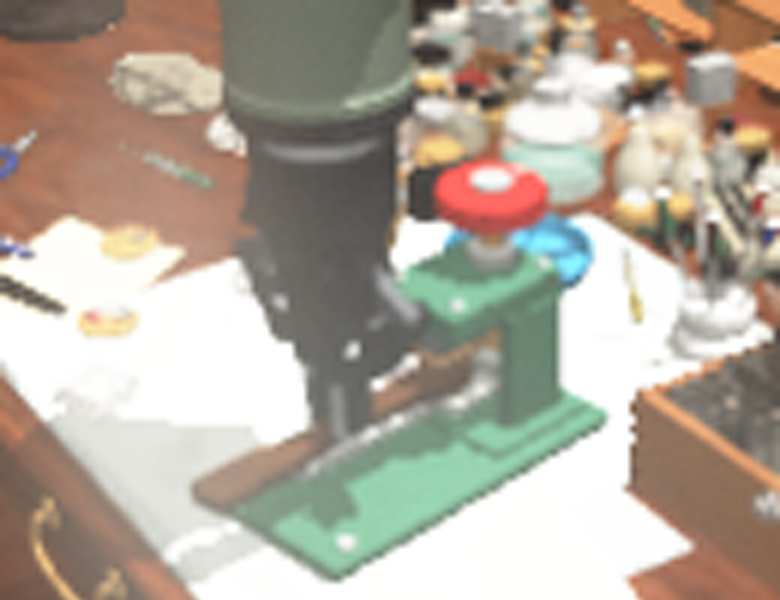

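View pics/w7b.png

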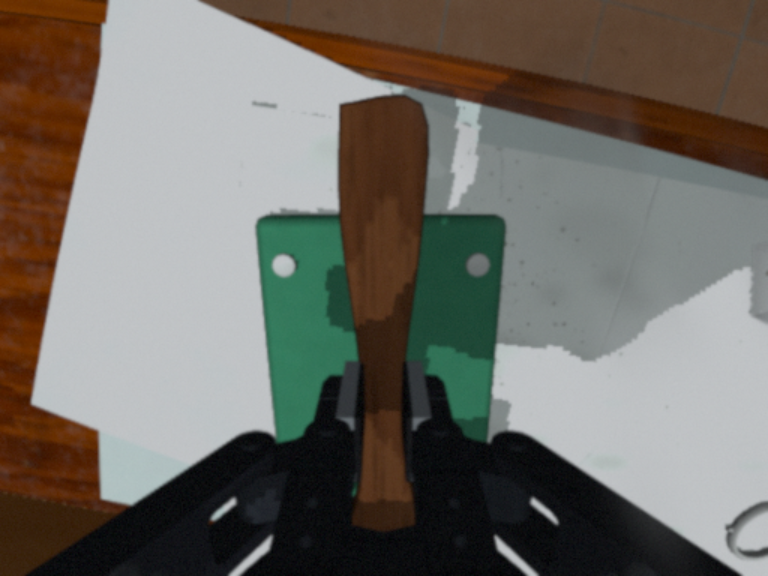

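```bash
python3 -m crank '{"travel":[[0.01,-0.07,-0.1],[0.01,-0.07,-0.2],[0.15,-0.05,-0.25],[0.3,-0.02,-0.25],[0.4,0,-0.25],[0.4,0,-0.25]],"rot":[[0,0,0],[0,0,0],[0,0,0],[0,0,0],[0,0,0],[0,0,0]]}'
python3 -m crank '{"travel":[[0.1,0.02,0],[0.2,0.03,0],[0.2,0.03,0]],"rot":[[0,0,0],[0,0,0],[0,0,0]]}'
```

```text
clock: 13.7
position: [0.5041, 0.2571, 0.1254]
tool_rot: [3.142, 0.0, -2.968]
force: [-0.2, -0.2, -0.5]
grip_width: 0.013
clock: 14.0
position: [0.5057, 0.2573, 0.1253]
tool_rot: [-3.141, -0.001, -2.968]
force: [-1.8, 0.2, 0.1]
grip_width: 0.0128
```

```bash
python3 -m crank '{"travel":[[0.1,0.02,0],[0.1,0.02,0]],"rot":[[0,0,0],[0,0,0]]}'
python3 -m crank '{"travel":[[0.1,0.02,0],[0.1,0.02,0]],"rot":[[0,0,0],[0,0,0]]}'
```

```text
clock: 14.2
position: [0.506, 0.2574, 0.1252]
tool_rot: [-3.141, -0.002, -2.968]
force: [-7.7, -0.8, 3.1]
grip_width: 0.0131
clock: 14.4
position: [0.5062, 0.2574, 0.1251]
tool_rot: [-3.14, -0.004, -2.968]
force: [-14.4, -2.9, 8.4]
grip_width: 0.0128
```

```bash
python3 -m crank '{"travel":[[-0.2,-0.03,0],[-0.2,-0.03,0]],"rot":[[0,0,0],[0,0,0]]}'
python3 -m crank '{"travel":[[0,0,-0.1],[0,0,-0.1]],"rot":[[0,0,0],[0,0,0]]}'
python3 -c "
from h import *
sc=save('scene','s8.png'); im=save('wrist','w8.png')
cv2.imwrite('pics/s8c.png',cv2.resize(sc[120:240,180:310,::-1],None,fx=6,fy=6,interpolation=cv2.INTER_CUBIC)[:600])"
```

```text
clock: 14.6
position: [0.5057, 0.2575, 0.1254]
tool_rot: [-3.142, -0.0, -2.968]
force: [-3.8, -1.3, -0.7]
grip_width: 0.0132
clock: 14.8
position: [0.5057, 0.2575, 0.1249]
tool_rot: [-3.141, -0.0, -2.968]
force: [-9.3, -3.0, 15.2]
grip_width: 0.013
```

View pics/s8c.png

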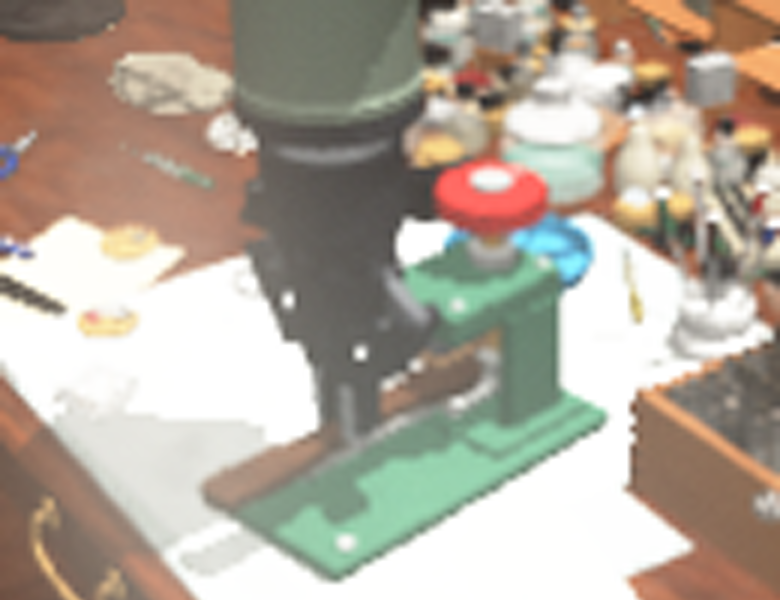

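```bash
python3 -m crank '{"travel":[[0,0,0.07],[0,0,0.07]],"rot":[[0,0,0],[0,0,0]]}'
python3 -m crank '{"travel":[[0,0,0],[0,0,0],[0,0,0],[0,0,0.3],[0,0,0.5]],"rot":[[0,0,0],[0,0,0],[0,0,0],[0,0,0],[0,0,0]]}' -0.3
python3 - <<'E'
from h import *
o=bot.observe(); print(o['force'],o['clock'])
im=save('wrist','w9.png'); sc=save('scene','s9.png')
cv2.imwrite('pics/w9b.png',cv2.resize(im[:,:,::-1],None,fx=1.5,fy=1.5))
E
```

```text
clock: 15.1
position: [0.5058, 0.2574, 0.1251]
tool_rot: [-3.141, -0.001, -2.968]
force: [-6.0, -1.6, 4.3]
grip_width: 0.0129
clock: 15.6
position: [0.5061, 0.2575, 0.1304]
tool_rot: [3.142, 0.0, -2.968]
force: [-0.6, 0.6, 0.2]
grip_width: 0.0296
[-0.58603592  0.56295794  0.22527696] 15.6
```

View pics/w9b.png

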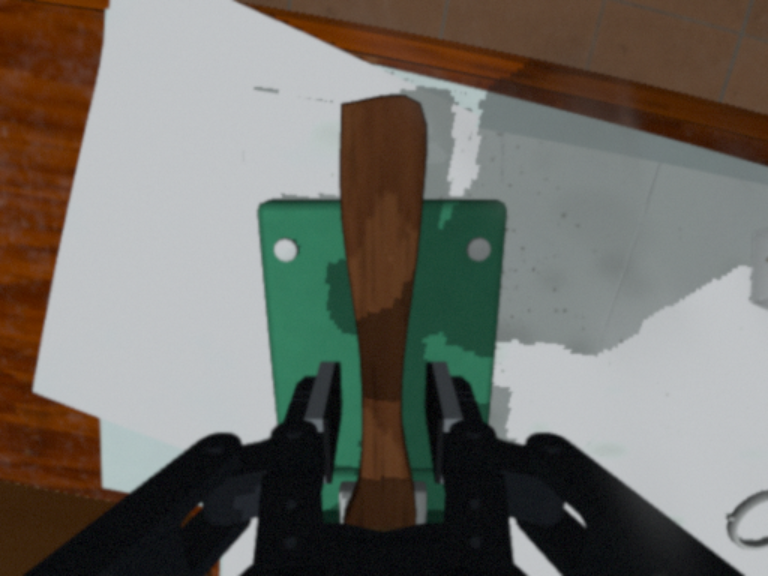

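```bash
python3 -m crank '{"travel":[[0,0,1.5],[0,0,4],[0,0,7],[0,0,10],[0,0,13],[0,0,15],[0,0,16.5],[0,0,17]],"rot":[[0,0,0],[0,0,0],[0,0,0],[0,0,-8],[0,0,-16],[0,0,-24],[0,0,-32],[0,0,-40]]}'
python3 -m crank '{"travel":[[0.5,0,0],[1,0,0],[1.5,0.1,0],[2,0.2,0],[2.5,0.3,0],[3,0.4,0],[3.5,0.5,0],[4.4,0.8,0]],"rot":[[0,0,-8.5],[0,0,-17],[0,0,-25.5],[0,0,-34],[0,0,-42.5],[0,0,-51],[0,0,-59.5],[0,0,-68]]}' 1
python3 -m crank '{"travel":[[0,0,0],[0,0,0],[0,0,0],[0,0,0],[0,0,0],[0,0,0],[0,0,0],[0,0,0]],"rot":[[0,0,-8.5],[0,0,-17],[0,0,-25.5],[0,0,-34],[0,0,-42.5],[0,0,-51],[0,0,-59.5],[0,0,-68]]}'
python3 -m crank '{"travel":[[0,0,0],[0,0,0]],"rot":[[0,0,-4],[0,0,-4]]}'
cat > look.py <<'E'
import sys
from h import *
k=sys.argv[1]
o=bot.observe(); print(o['position'],np.degrees(o['tool_rot']),o['qpos'].round(2),o['force'],o['clock'])
cm=bot.camera_model('wrist'); np.save(f'cmw{k}.npy',cm,allow_pickle=True)
im=save('wrist',f'w{k}.png')
for th in sys.argv[2:]:
    for d in bot.silhouettes('wrist',th)[:1]:
        print(th,d['conf'],d['box']); np.save(f'm_{th}{k}.npy',d['pixels'])
cv2.imwrite(f'pics/w{k}b.png',cv2.resize(im[:,:,::-1],None,fx=1.5,fy=1.5))
E
python3 look.py 10 wheel_mid
```

```text
clock: 16.5
position: [0.5062, 0.2577, 0.303]
tool_rot: [3.139, 0.001, 2.611]
force: [-0.4, 0.7, -0.2]
grip_width: 0.0302
clock: 17.3
position: [0.5498, 0.2655, 0.3013]
tool_rot: [-3.141, -0.001, 1.424]
force: [-0.5, -0.3, -0.0]
grip_width: 0.0855
clock: 18.1
position: [0.5497, 0.2657, 0.3012]
tool_rot: [-3.14, -0.0, 0.238]
force: [-0.4, -0.3, -0.7]
grip_width: 0.0856
clock: 18.3
position: [0.5497, 0.2658, 0.3008]
tool_rot: [-3.141, 0.0, 0.173]
force: [0.2, 0.2, 0.8]
grip_width: 0.0852
[0.54965457 0.26582862 0.30084191] [-1.79938095e+02  1.39959093e-03  9.90575197e+00] [-0.92  0.57  0.57  1.67 -0.35  1.01 -1.64] [0.15543985 0.18337386 0.76182329] 18.3
wheel_mid 0.84 [255.8, 117.7, 83.2, 88.7]
```

View pics/w10b.png

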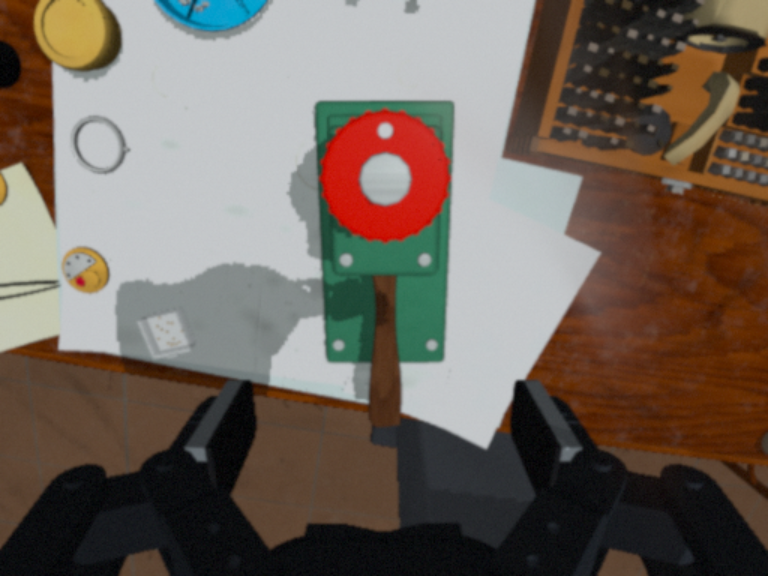

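```bash
cat > wh.py <<'E'
import sys
from h import *
k=sys.argv[1]
cm=np.load(f'cmw{k}.npy',allow_pickle=True).item(); im=cv2.imread(f'pics/w{k}.png').astype(int)
m=((im[...,2]>110)&(im[...,1]<70)&(im[...,0]<70)).astype(np.uint8)
n,l,st,c=cv2.connectedComponentsWithStats(m); i=1+st[1:,4].argmax(); print(st[i])
cs,_=cv2.findContours((l==i).astype(np.uint8),cv2.RETR_EXTERNAL,cv2.CHAIN_APPROX_NONE)
pts=max(cs,key=len)[:,0,:].astype(float)
from scipy.optimize import least_squares
for z in [.150,.154,.158,.162]:
    P=np.array([atz(cm,u,v,z)[:2] for u,v in pts])
    r=least_squares(lambda p:np.hypot(P[:,0]-p[0],P[:,1]-p[1])-p[2],[.617,.277,.03],loss='soft_l1',f_scale=.001)
    print(z,r.x.round(4))
E
python3 wh.py 10
```

```text
[ 213   73   87   89 4802]
0.15 [0.6157 0.2776 0.0303]
0.154 [0.616  0.2776 0.0297]
0.158 [0.6163 0.2777 0.0292]
0.162 [0.6166 0.2778 0.0286]
```

```bash
python3 -m crank '{"travel":[[2.2,0.4,0],[4.4,0.8,0],[6.64,1.18,0],[6.64,1.18,-3],[6.64,1.18,-6],[6.64,1.18,-9],[6.64,1.18,-10.4],[6.64,1.18,-10.4]],"rot":[[0,0,0],[0,0,0],[0,0,0],[0,0,0],[0,0,0],[0,0,0],[0,0,0],[0,0,0]]}'
python3 look.py 11
```

```text
clock: 19.2
position: [0.6158, 0.2771, 0.1948]
tool_rot: [3.141, 0.002, 0.175]
force: [-0.4, 0.1, -0.0]
grip_width: 0.0854
[0.61580441 0.2770615  0.19483979] [1.79977402e+02 1.39848354e-01 1.00034959e+01] [-0.81  0.78  0.49  1.56 -0.44  0.91 -1.56] [-0.3555462   0.12238432 -0.04768581] 19.2
```

View pics/w11b.png

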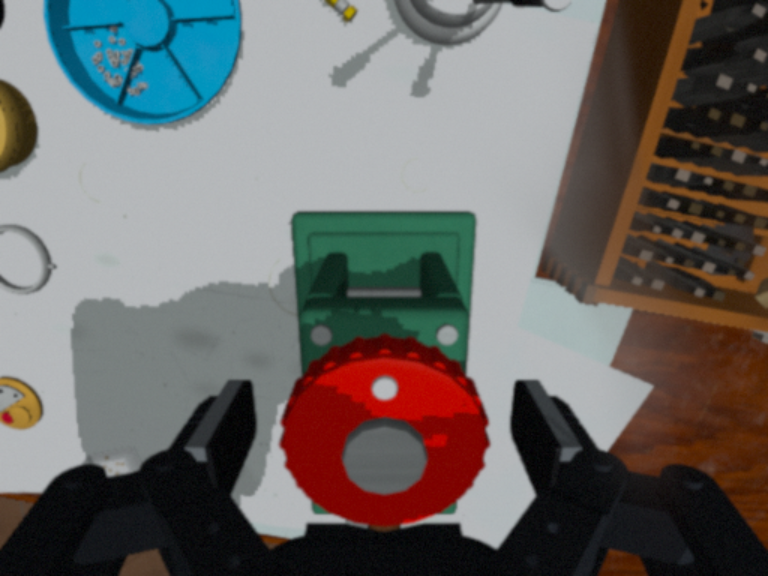

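```bash
python3 -m crank '{"travel":[[0,0,0],[0,0,0],[0,0,0]],"rot":[[0,0,0],[0,0,0],[0,0,0]]}' 0.48 20
python3 -m crank '{"travel":[[0,0,0],[0,0,0],[0,0,0]],"rot":[[0,0,0],[0,0,0],[0,0,0]]}' 0.4 20
```

```text
clock: 19.55
position: [0.6167, 0.2775, 0.1972]
tool_rot: [-3.141, -0.001, 0.174]
force: [-1.0, -0.3, 0.9]
grip_width: 0.0634
clock: 19.85
position: [0.6167, 0.2769, 0.1967]
tool_rot: [3.141, -0.001, 0.173]
force: [1.4, -3.3, 5.4]
grip_width: 0.0601
```

```bash
python3 -m crank '{"travel":[[0,-0.02,0],[0,-0.04,0.05],[0,-0.04,0.05]],"rot":[[0,0,0],[0,0,0],[0,0,0]]}' 0 50
python3 -c "
from h import *
o=bot.observe();print(o['force'],o['moment'],o['qpos'].round(2))"
```

```text
clock: 20.15
position: [0.6167, 0.2768, 0.197]
tool_rot: [-3.142, -0.001, 0.173]
force: [1.0, -0.6, 5.8]
grip_width: 0.0587
[ 0.98181624 -0.60672492  5.7704168 ] [-0.46180035 -0.32256778 -0.04715408] [-0.81  0.78  0.5   1.56 -0.44  0.91 -1.56]
```

```bash
cat > f.py <<'E'
from h import *
o=bot.observe();p=o['position'];print('F',o['force'].round(1),'M',o['moment'].round(3),'p',p.round(4),'yaw',np.degrees(o['tool_rot'][2]).round(2),'q7',o['qpos'].round(2),o['clock'])
E
python3 -m crank '{"travel":[[0,0,0.08],[0,0,0.13],[0,0,0.18],[0,0,0.23]],"rot":[[0,0,5],[0,0,10],[0,0,15],[0,0,20]]}'; python3 f.py
```

```text
clock: 20.55
position: [0.6165, 0.2773, 0.1992]
tool_rot: [-3.141, -0.001, 0.526]
force: [0.5, 1.4, 3.3]
grip_width: 0.0584
F [0.5 1.4 3.3] M [ 0.188 -0.244 -0.299] p [0.6165 0.2773 0.1992] yaw 30.14 q7 [-0.76  0.76  0.4   1.56 -0.35  0.9  -1.28] 20.55
```

```bash
python3 -m crank '{"travel":[[0,0,0.06],[0,0,0.12],[0,0,0.17],[0,0,0.22],[0,0,0.28],[0,0,0.33],[0,0,0.38],[0,0,0.44]],"rot":[[0,0,5],[0,0,10],[0,0,15],[0,0,20],[0,0,25],[0,0,30],[0,0,35],[0,0,40]]}'; python3 f.py
```

```text
clock: 21.35
position: [0.6157, 0.2781, 0.2034]
tool_rot: [-3.14, -0.001, 1.225]
force: [-4.1, 4.6, 4.1]
grip_width: 0.0588
F [-4.1  4.6  4.1] M [ 0.809  0.693 -0.285] p [0.6157 0.2781 0.2034] yaw 70.19 q7 [-0.65  0.72  0.22  1.55 -0.19  0.89 -0.71] 21.35
```

```bash
python3 -m crank '{"travel":[[0,0,0.05],[0,0,0.1],[0,0,0.16],[0,0,0.21]],"rot":[[0,0,5],[0,0,10],[0,0,15],[0,0,20]]}'; python3 f.py
```

```text
clock: 21.75
position: [0.6152, 0.2782, 0.2054]
tool_rot: [-3.139, -0.001, 1.574]
force: [-8.1, 3.8, 6.2]
grip_width: 0.0589
F [-8.1  3.8  6.2] M [ 0.717  1.591 -0.342] p [0.6152 0.2782 0.2054] yaw 90.2 q7 [-0.59  0.71  0.13  1.54 -0.11  0.9  -0.42] 21.75
```

```bash
python3 -m crank '{"travel":[[-0.06,0.03,0.02],[-0.12,0.06,0.02]],"rot":[[0,0,0],[0,0,0]]}'; python3 f.py
```

```text
clock: 21.95
position: [0.6148, 0.2783, 0.2055]
tool_rot: [-3.141, -0.001, 1.57]
force: [1.1, 3.5, -0.2]
grip_width: 0.0584
F [ 1.1  3.5 -0.2] M [ 0.743 -0.324  0.229] p [0.6148 0.2783 0.2055] yaw 89.98 q7 [-0.59  0.71  0.13  1.54 -0.11  0.89 -0.43] 21.95
```

```bash
python3 -m crank '{"travel":[[0,0.02,0.05],[0,0.04,0.1],[0,0.04,0.13]],"rot":[[0,0,5],[0,0,10],[0,0,12]]}'; python3 f.py;  python3 -m crank '{"travel":[[0,0.02,0.05],[0,0.02,0.1],[0,0.02,0.13]],"rot":[[0,0,5],[0,0,10],[0,0,12]]}'; python3 f.py
```

```text
clock: 22.25
position: [0.6146, 0.2784, 0.2067]
tool_rot: [-3.14, -0.001, 1.782]
force: [-4.8, 3.0, 0.4]
grip_width: 0.0587
F [-4.8  3.   0.4] M [ 0.585  0.711 -0.343] p [0.6146 0.2784 0.2067] yaw 102.11 q7 [-0.56  0.71  0.08  1.54 -0.06  0.9  -0.25] 22.25
clock: 22.55
position: [0.6143, 0.2783, 0.208]
tool_rot: [-3.14, -0.001, 1.991]
force: [-7.0, 1.5, 2.5]
grip_width: 0.0589
F [-7.   1.5  2.5] M [ 0.347  1.309 -0.287] p [0.6143 0.2783 0.208 ] yaw 114.09 q7 [-0.53  0.7   0.02  1.54 -0.02  0.9  -0.08] 22.55
```

```bash
python3 -m crank '{"travel":[[-0.05,0.01,0.05],[-0.1,0.01,0.1],[-0.1,0.01,0.13]],"rot":[[0,0,5],[0,0,10],[0,0,12]]}'; python3 f.py;  python3 -m crank '{"travel":[[-0.03,0,0.05],[-0.05,0,0.1],[-0.05,0,0.13]],"rot":[[0,0,5],[0,0,10],[0,0,12]]}'; python3 f.py
```

```text
clock: 22.85
position: [0.6138, 0.2781, 0.2093]
tool_rot: [-3.141, -0.0, 2.2]
force: [-4.1, 0.1, -0.4]
grip_width: 0.0584
F [-4.1  0.1 -0.4] M [ 0.227  0.634 -0.305] p [0.6138 0.2781 0.2093] yaw 126.04 q7 [-0.49  0.7  -0.03  1.54  0.03  0.91  0.09] 22.85
clock: 23.15
position: [0.6135, 0.2779, 0.2105]
tool_rot: [-3.141, -0.0, 2.408]
force: [-3.3, 0.1, -0.8]
grip_width: 0.0589
F [-3.3  0.1 -0.8] M [-0.072  0.54  -0.324] p [0.6135 0.2779 0.2105] yaw 137.99 q7 [-0.46  0.7  -0.09  1.54  0.07  0.91  0.27] 23.15
```

```bash
python3 -m crank '{"travel":[[-0.02,0,0.04],[-0.03,0,0.07]],"rot":[[0,0,4],[0,0,7]]}'; python3 f.py;  python3 -m crank '{"travel":[[-0.02,0,0.04],[-0.03,0,0.07]],"rot":[[0,0,4],[0,0,7]]}'; python3 f.py
```

```text
clock: 23.35
position: [0.6133, 0.2777, 0.2113]
tool_rot: [-3.141, -0.0, 2.53]
force: [-2.4, -1.5, 0.0]
grip_width: 0.0586
F [-2.4 -1.5  0. ] M [-0.23   0.393 -0.295] p [0.6133 0.2777 0.2113] yaw 144.94 q7 [-0.44  0.7  -0.12  1.54  0.1   0.92  0.37] 23.35
clock: 23.55
position: [0.6131, 0.2776, 0.212]
tool_rot: [-3.141, 0.0, 2.652]
force: [-1.6, -2.0, -0.1]
grip_width: 0.0587
F [-1.6 -2.  -0.1] M [-0.387  0.265 -0.294] p [0.6131 0.2776 0.212 ] yaw 151.92 q7 [-0.42  0.7  -0.15  1.53  0.12  0.92  0.47] 23.55
```

```bash
python3 look.py 12; python3 -c "
from h import *
sc=save('scene','s12.png')
cv2.imwrite('pics/s12c.png',cv2.resize(sc[120:240,180:310,::-1],None,fx=5,fy=5,interpolation=cv2.INTER_CUBIC)[:600])"
```

```text
[0.61310399 0.27756159 0.21197117] [-1.79948037e+02  2.17828214e-03  1.51924451e+02] [-0.42  0.7  -0.15  1.53  0.12  0.92  0.47] [-1.63803849 -2.03769508 -0.12569717] 23.55
```

View pics/w12b.png

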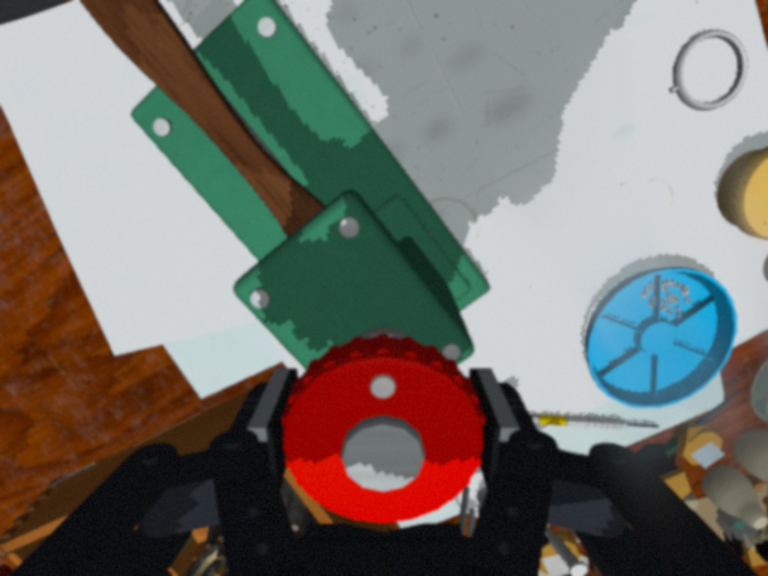

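View pics/s12c.png

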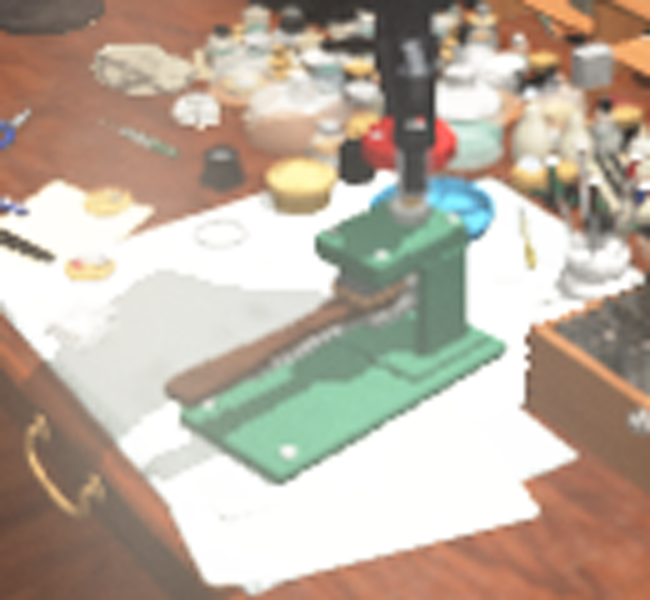

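```bash
python3 -m crank '{"travel":[[-0.02,0,0.04],[-0.03,-0.02,0.06]],"rot":[[0,0,4],[0,0,6]]}'; python3 f.py;  python3 -m crank '{"travel":[[-0.02,0,0.04],[-0.03,-0.02,0.06]],"rot":[[0,0,4],[0,0,6]]}'; python3 f.py
```

```text
clock: 23.85
position: [0.6129, 0.2774, 0.2126]
tool_rot: [-3.141, 0.0, 2.756]
force: [-0.0, -3.4, -2.2]
grip_width: 0.0587
F [-0.  -3.4 -2.2] M [-0.557 -0.094 -0.362] p [0.6129 0.2774 0.2126] yaw 157.89 q7 [-0.4   0.7  -0.18  1.53  0.14  0.92  0.56] 23.85
clock: 24.05
position: [0.6128, 0.2772, 0.2132]
tool_rot: [-3.141, 0.0, 2.861]
force: [2.5, -3.7, -3.1]
grip_width: 0.0584
F [ 2.5 -3.7 -3.1] M [-0.604 -0.536 -0.436] p [0.6128 0.2772 0.2132] yaw 163.93 q7 [-0.39  0.7  -0.2   1.53  0.16  0.93  0.65] 24.05
```

```bash
python3 -m crank '{"travel":[[0.02,-0.03,0.02],[0.02,-0.05,0.03]],"rot":[[0,0,3],[0,0,4.5]]}'; python3 f.py
```

```text
clock: 24.25
position: [0.6128, 0.277, 0.2136]
tool_rot: [-3.141, 0.0, 2.94]
force: [0.3, -3.6, -0.8]
grip_width: 0.0588
F [ 0.3 -3.6 -0.8] M [-0.526 -0.148 -0.516] p [0.6128 0.277  0.2136] yaw 168.42 q7 [-0.37  0.7  -0.22  1.53  0.18  0.93  0.72] 24.25
```

```bash
python3 -m crank '{"travel":[[0,0,0],[0,0,0],[0,0,0],[0,0,0]],"rot":[[0,0,0],[0,0,0],[0,0,0],[0,0,0]]}' 1; python3 -m crank '{"travel":[[0,0,2],[0,0,5],[0,0,8],[0,0,11],[0,0,13],[0,0,13]],"rot":[[0,0,0],[0,0,0],[0,0,0],[0,0,0],[0,0,0],[0,0,0]]}'; python3 -m crank '{"travel":[[-3,0,0],[-6,0,0],[-9,0,0],[-12,0,0],[-12,0,0]],"rot":[[0,0,3],[0,0,6],[0,0,9],[0,0,12],[0,0,12]]}';python3 look.py 13 wheel_mid; python3 -c "
from h import *
sc=save('scene','s13.png');save('top','t13.png')
cv2.imwrite('pics/s13c.png',cv2.resize(sc[120:240,180:310,::-1],None,fx=5,fy=5,interpolation=cv2.INTER_CUBIC)[:600])"
```

```text
clock: 24.65
position: [0.6126, 0.2776, 0.2138]
tool_rot: [3.141, 0.0, 2.94]
force: [0.3, 1.0, -0.2]
grip_width: 0.0853
clock: 25.25
position: [0.6133, 0.2778, 0.3469]
tool_rot: [3.139, 0.004, 2.939]
force: [1.1, 0.1, -0.7]
grip_width: 0.0849
clock: 25.75
position: [0.4896, 0.2778, 0.3438]
tool_rot: [-3.141, -0.001, -3.13]
force: [1.0, 0.6, -0.1]
grip_width: 0.0852
[0.48955506 0.27781514 0.34376096] [-1.79992113e+02 -4.90341336e-02 -1.79312346e+02] [-0.38  0.4  -0.32  1.71  0.14  1.06  0.83] [ 0.98585575  0.58139912 -0.05650795] 25.75
wheel_mid 0.96 [252.8, 312.5, 57.7, 54.8]
```

View pics/w13b.png

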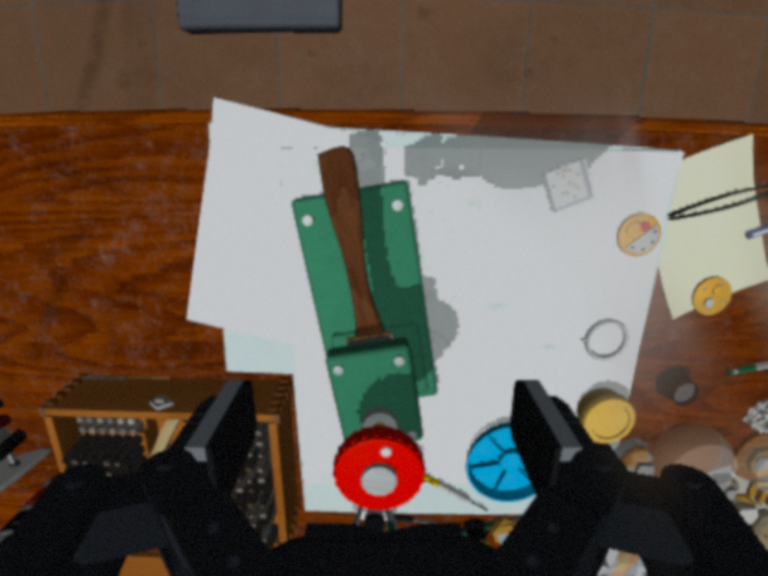

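View pics/s13c.png

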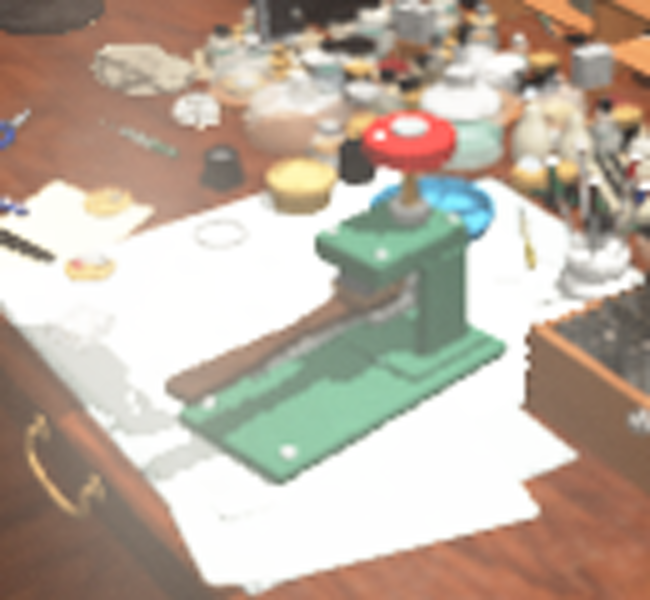

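View pics/t13.png

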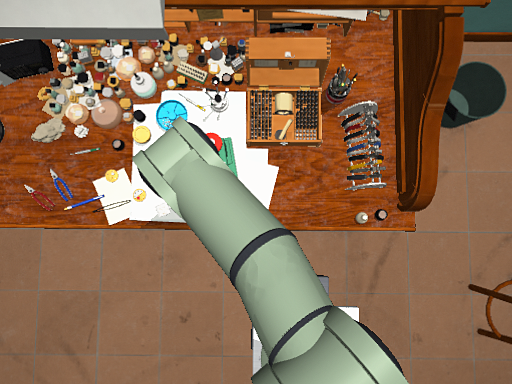

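```bash
cat > cmp.py <<'E'
from h import *
from scipy.optimize import least_squares
def base(k,excl=None):
    cm=np.load(f'cmw{k}.npy',allow_pickle=True).item(); im=cv2.imread(f'pics/w{k}.png')
    h=cv2.cvtColor(im,cv2.COLOR_BGR2HSV); m=((h[...,0]>65)&(h[...,0]<90)&(h[...,1]>110)).astype(np.uint8)
    return cm,im,m
# screw heads: base front screws
for k in ['2','9','10','13']:
    cm,im,m=base(k)
    g=cv2.cvtColor(im,cv2.COLOR_BGR2GRAY)
    hull=cv2.morphologyEx(m,cv2.MORPH_CLOSE,np.ones((9,9)))
    w=((im.min(2)>120)&(hull>0)).astype(np.uint8)
    n,l,st,c=cv2.connectedComponentsWithStats(w)
    for i in range(1,n):
        if 12<st[i,4]<150: print(k,c[i].round(1),st[i,4],atz(cm,*c[i],.016)[:2].round(4),'z.112:',atz(cm,*c[i],.112)[:2].round(4))
E
python3 cmp.py; python3 wh.py 13; python3 wh.py 10|head -3; python3 -c "
import numpy as np
print(np.load('press.npy'))"
```

```text
2 [248. 210.] 45 [0.4621 0.2903] z.112: [0.424  0.2901]
2 [185.9 216.2] 44 [0.4761 0.2112] z.112: [0.4343 0.2323]
2 [241.3 329.1] 28 [0.6536 0.2919] z.112: [0.5641 0.2913]
2 [199.6 332.2] 28 [0.6644 0.2297] z.112: [0.5719 0.2458]
[ 223  290   60   51 1807]
0.15 [0.6348 0.2774 0.0319]
0.154 [0.6314 0.2774 0.0314]
0.158 [0.6279 0.2774 0.0309]
0.162 [0.6245 0.2774 0.0305]
[ 213   73   87   89 4802]
0.15 [0.6157 0.2776 0.0303]
0.154 [0.616  0.2776 0.0297]
[0.61706933 0.2770102  0.1700478 ]Traceback (most recent call last):
  File "cmp.py", line 9, in <module>
    cm,im,m=base(k)
            ~~~~^^^
  File "cmp.py", line 4, in base
    cm=np.load(f'cmw{k}.npy',allow_pickle=True).item(); im=cv2.imread(f'pics/w{k}.png')
       ~~~~~~~^^^^^^^^^^^^^^^^^^^^^^^^^^^^^^^^^
    fid = stack.enter_context(open(os.fspath(file), "rb"))
                              ~~~~^^^^^^^^^^^^^^^^^^^^^^^
FileNotFoundError: [Errno 2] No such file or directory: 'cmw9.npy'
```

```bash
sed -i "s/\['2','9','10','13'\]/['1','2','6','10','12','13']/" cmp.py; python3 cmp.py; python3 -c "
import cv2
a=cv2.imread('pics/w13.png')
cv2.imwrite('pics/w13c.png',cv2.resize(a[85:300,180:310],None,fx=2.7,fy=2.7,interpolation=cv2.INTER_CUBIC))"
```

```text
1 [338.4 177.2] 59 [0.4762 0.2122] z.112: [0.4415 0.1961]
1 [420. 274.] 41 [0.6547 0.2812] z.112: [0.5721 0.2466]
2 [248. 210.] 45 [0.4621 0.2903] z.112: [0.424  0.2901]
2 [185.9 216.2] 44 [0.4761 0.2112] z.112: [0.4343 0.2323]
2 [241.3 329.1] 28 [0.6536 0.2919] z.112: [0.5641 0.2913]
2 [199.6 332.2] 28 [0.6644 0.2297] z.112: [0.5719 0.2458]
10 [230.4 172.8] 52 [0.5371 0.2952] z.112: [0.5629 0.2913]
10 [282.6 172.7] 51 [0.5481 0.2329] z.112: [0.5709 0.2459]
10 [225.2 229.8] 37 [0.4609 0.2907] z.112: [0.5074 0.2881]
10 [287.3 229.6] 34 [0.4749 0.2118] z.112: [0.5176 0.2305]
13 [264.4 136.5] 45 [0.4618 0.2906] z.112: [0.4488 0.2875]
13 [204.5 146.6] 44 [0.4759 0.2116] z.112: [0.4595 0.2276]
13 [265.6 240.3] 29 [0.6127 0.2956] z.112: [0.5632 0.2913]
13 [224.9 246.4] 31 [0.6235 0.2357] z.112: [0.5715 0.2459]
```

View pics/w13c.png

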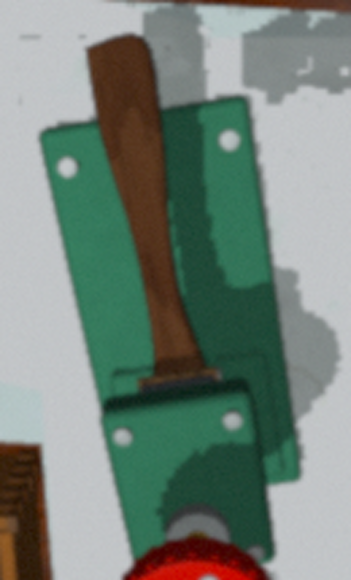

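```bash
python3 - <<'E'
from h import *
cm=np.load('cmw13.npy',allow_pickle=True).item()
f=lambda u,v:(180+u/2.7,85+v/2.7)
p=np.load('press.npy');c,s=np.cos(p[2]),np.sin(p[2])
for n,uv in [('sq L',(87,48)),('sq mid',(115,43)),('waist L',(140,262)),('waist R',(168,258))]:
    X=atz(cm,*f(*uv),.0745)[:2]-p[:2]; print(n,(np.array([[c,s],[-s,c]])@X*1e3).round(1))
print(bot.observe()['clock'])
E
```

```text
sq L [-203.7  -11.1]
sq mid [-203.8    0.3]
waist L [-112.5   -6.3]
waist R [-112.4    6. ]
25.95
```

```bash
python3 -c "
from h import *
print(bot.job_done())"
```

```text
the job is handed in; nothing more can be done
None
```

The paddle is lying on the table with its rounded end against the stop, clamped under the cork. The job was handed in at about 26 s with the arm clear.

**Placing:** I gripped the paddle at its waist, turned it half round and slid it in until I felt the stop at about 14 N. I then lowered it onto the table and let it go.

**Clamping:** I turned the wheel anticlockwise in a single grip of about 158°, which lifts the table about 16.6 mm, and raised my hand with it. The torque rose from a steady 0.30 to about 0.52 N m. That puts the squeeze at about 37 N from the torque, or about 26 N from the angle turned after contact. Both are inside the 12 to 50 N range.

**Last checks:**
- The screw heads on the press show it within about 1 mm of where it started. Side forces at the wheel peaked at about 9 N, half of what would make it slide.
- The paddle is centred on the table, and its outer end is where it should be for a paddle fully home. That picture measurement is only good to a few millimetres, so the contact I felt at the stop is the stronger evidence.
- In the pictures, the paddle is still on the raised table under the cork after my hand came away, and the other things look unmoved.
- While I turned the wheel, the gripper's reading drifted about 4 mm, which made me suspect the press had moved. The picture check of the screw heads did not bear that out.

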